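# Refill the tea rack and clamp the bookend

### The job

Take the orange tea box out of the basket and stand it down gently in the rack, in line with the other two tea boxes and between them and the bookend. Free the bookend with its red clamp knob, slide it up until the row is closed and its sprung rubber plate is pushed about half-way in, then tighten the knob fully so that the row stays gripped, and let go. Leave the mugs, the wine glass and the jar in the basket where they are.

Things in the scene. Friction and masses are not known exactly. Their poses are not given: they have to be found in the camera images.
- rack: Fixed tea rack: wooden board 130 mm (x) by 400 mm (y) by 14 mm thick, its top 14 mm above the counter, no side lips. Origin: centre of the board's underside. Its y axis runs along the row, from the fixed wooden end wall (90 mm high above the board, inner face at y = -188 mm) towards the bookend at the +y end.
- green_box: Loose green tea box, a carton 110 mm (x) by 45 mm (y) by 85 mm high, 0.12 kg. Origin: centre of its underside, z up. It starts upright in the rack next to the end wall or next to the blue box, 45 mm thickness along the row, with gaps of some mm.
- blue_box: Loose blue tea box, same size as the green one, the other box already in the rack.
- orange_box: Loose orange tea box, same size: 110 mm (x) by 45 mm (y) by 85 mm high, about 0.12 kg. Origin: centre of its underside, z up. It starts standing upright in the basket and sticks out above its walls. Grip it across its 45 mm thickness. In the rack it stands on the board with its y axis along the rack's y axis (either way round).
- basket: Fixed open wooden basket, 190 mm (x) by 200 mm (y), 55 mm high, walls and floor about 6 mm. Origin: centre of its underside.
- sugar_jar: Loose round glass jar, 50 mm across and 75 mm high, standing in the basket beside the orange box. Origin: centre of its underside. Not to be moved.
- presser: Black rubber plate on the front of the bookend (facing the tea boxes), 90 mm wide (x), 8 mm thick, 60 mm high, from 12 to 72 mm above the rack's board. It is carried on two springs and can be pushed back into the bookend by up to 12 mm; about 1.5 N per mm, so about 9 N at half-way. Its front face lies 22 mm on the -y side of this origin; axes as the rack's.
- bookend (a joint): Position in m of the sliding dark steel bookend (0.5 kg) along the rack: 0 at the open +y end, growing as it slides towards the end wall (rack -y); range 0 to 0.165. At 0 the front face of its unpressed rubber plate is at rack y = +76 mm. Free, it slides with a drag of about 2 N plus 5 N per m/s; clamped, it holds against about 30 N.
- knob (a joint): Angle in rad of the red clamp knob on the bookend: 0 = fully tight (stop), growing counterclockwise seen from above as it is loosened, 2.4 = fully loose (stop). The clamp bites below 1.2 and is free above 1.3; tight is below 0.5. It turns with 0.1 N m of friction and up to 0.1 N m more as it bites, stays where it is left, and starts tight.
- knob_grip (a point): Grip point on the knob's vertical axis, about 81 mm above the counter and 16 mm below the top of its red bar, which is 64 mm long (point x), 14 mm thick (y), 46 mm high. 62 mm behind the bookend's 80 mm high steel plate; the foot's top lies 38 mm below. The point turns with the knob: at knob angle 0 its x is the rack's x. The bar can also serve as the handle to slide the bookend.
- mug_a: White mug, 80 mm across, 95 mm high, on the tray beyond the rack. Not to be moved.
- mug_b: Second white mug, same size. Not to be moved.
- wine_glass: Wine glass, 75 mm across, 180 mm high, standing beyond the work area. Not to be moved.
Mind the look-alikes: they are no part of the job. What is meant by the green_box is not pink or purple, and is the smaller of those in its own colour.

How it is judged:
By the outcome, as a careful person would: the job done as asked, in the order asked, and still so for the second after the job is handed in, with the robot touching nothing.
It also fails if it takes over 69 s, if anything falls off the work surface, if the arm or the gripper's body presses on something with over 40 N, if the wrist force passes 120 N, or if a joint passes its speed limit or range.

### The arm

A 6-joint arm with a two-finger parallel gripper is mounted at the origin on the work surface. World frame = base frame: x ahead of the robot, y to its left, z up, the work surface at z = 0. Lengths are in mm, angles in rad, forces in N, time in s.
With the tool pointing down it reaches from about 350 to 975 mm from the base axis. Payload 7.1 kg.
Tool frame: the origin (TCP) lies midway between the tips of the shut fingers; the grasp point (between the pads) lies 19 mm behind it; z points along the fingers, y is the line along which they close (so a half turn about z gives the same grasp; the last joint's range is limited). The gripper opens to 88 mm and grips with 3 to 60 N. Pads are 20 mm wide; open, the fingers measure 115 mm over their backs; the gripper's body (75 mm by 178 mm) begins 61 mm behind the grasp point.
Start: joints at [1.249, 0.423, 1.63, -0, 1.089, -0.019], TCP at [186.339, 596.559, 222.675] pointing down, gripper open.
Joint ranges: [-3, 3], [-0.9, 2.11], [0.09, 2.58], [-1.31, 4.45], [0.11, 2.69], [-2.54, 2.54]. Speed limits (rad/s): [2.39, 2.39, 3.01, 3.14, 3.14, 3.14].

### API

Orientations are given as a rotation vector (axis times angle).
In Python, from workcell import ctrl gives the robot as it stands. The module is installed in compiled form; this text tells all that it offers.
- The arm moves only by the tool apply_moves, never from a script. Its argument "targets" is a list of rows, each a list of 3 entries, a list of its own where there are three numbers: the opening, from -1 (shut) to 1 (fully open), then the shift along the tool's x, y, z normalised to -1 to 1, where 1 is 5 cm, then the turn, a rotation vector about the tool's x, y, z normalised to -1 to 1, where 1 is 90 degrees. In form: [[jaw, [x, y, z], [wx, wy, wz]], ...]. A call has 1 to 8 rows; each row shifts and turns the commanded pose from where the row before left it, along the tool's axes as they then stand; what a row does not reach is not made up. A row lasts 1/8 s, in which the tool goes at most 62.5 mm and 10.7 degrees, less where a joint would pass 70% of its speed; a pose out of reach is approached as far as the arm can. A call with a number of a shift or a turn outside -1 to 1 is refused whole. A call with a gripper value outside its range is refused whole. The fingers move at their own pace and stop on an object; the grip force is fixed at half the most. Time passes only in rows, so rows that do not move let the fingers close. It gives the time, the measured TCP pose, the force, the opening and the grip force at its end, in the units of the state.
- ctrl.get_obs(): the state, without advancing time (a new reading comes with each control period).
- ctrl.get_image(name): name is "scene" or "top" or "wrist"; returns a dict with "pixels" (384x512x3 uint8, blue, green, red), "camera_matrix" (3x3 intrinsics, pixels), "view" (4x4, takes a point from world to camera coordinates); the wrist camera has in their place "hand_eye" (4x4, takes a point from camera to tool coordinates, whose origin is the TCP and whose axes are the flange's). Camera axes: x right, y down, z forward; pixel columns grow to the right and rows downward; lengths in mm; the calibration is good to about 2 mm. A picture is of the moment at which its call begins: read the wrist's pose just before it. There is no depth.
- ctrl.close_job(): hands the job in; it is judged then, once.
Trained networks look in the newest picture that a camera, given by its name, has taken for a name from the list of things; names that differ only in an ending like _2 or _b are one class to them, and where a whole thing is asked for, a point or a joint stands for the part that bears it (a point fixed in the world has none). Each returns a list of dicts, best first, with "score" (0 to 1); they miss things now and then, are a little off and sometimes report something else, mostly with a low value. They report only what shows in the picture. A call takes as long as a camera call. They do not tell look-alikes from the thing itself.
- ctrl.masks_of(label, camera): "region" (384x512 bool, what is visible of it) and "bbox" ([left, top, right, bottom] in pixels, round what is visible of it).
- ctrl.pinpoint(label, camera): "xy" ([column, row] in pixels: a listed point, or the origin of a listed thing).
The state is a dict: "t": time; "qpos": joint angles; "qvel": joint speeds; "joint_torque": joint torques, N m; "ee_pos": TCP position; "orientation": TCP orientation; "ft_force": force on the tool from outside, world axes, zero at the start; "moment": the same for the moment, N m; "width": finger opening in mm; "grasp_force": force on a finger pad.
Only numpy, scipy, OpenCV 4.12 (cv2) and the standard library are available. Lean on these libraries where they do the work, as an engineer would, in place of code of your own. Each camera call takes 0.05 s, during which the arm holds its last target. There are 200 camera calls.

## Working session

There is one attempt and no reset: what is moved stays moved. The work goes in short steps, Python scripts to look and compute and a tool call to move; the robot and the scene stay as the last step left them, time stands still between calls to the robot, and variables do not carry over. Pictures are saved under pics/ and viewed, at most 10 in all, crops included, and the job is handed in when it is done.

Besides the shell and the picture viewer there is one more tool, called after ">>>" as name(argument=value, ...), one argument or row to a line, values as JSON. apply_moves: Moves the arm, as the interface text tells. Scaled input: -1 to 1 covers 5 cm each way for a shift and 90 degrees each way for a turn. Its arguments: {"type":"object","properties":{"targets":{"type":"array"}},"required":["targets"]}

```bash
mkdir -p pics; cat > h.py <<'E'
import numpy as np, cv2
from scipy.spatial.transform import Rotation as R
from workcell import ctrl
def img(n,save=None):
    o=ctrl.get_obs(); d=ctrl.get_image(n); K=np.array(d["camera_matrix"])
    if "view" in d: V=np.array(d["view"])
    else:
        T=np.eye(4);T[:3,:3]=R.from_rotvec(o["orientation"]).as_matrix();T[:3,3]=o["ee_pos"]
        V=np.linalg.inv(T@np.array(d["hand_eye"]))
    if save: cv2.imwrite(f"pics/{save}.png",d["pixels"])
    return d["pixels"],K,V
def ray(p,K,V,z):
    C=np.linalg.inv(V); d=C[:3,:3]@np.linalg.inv(K)@[p[0],p[1],1.]; c=C[:3,3]
    return c+d*(z-c[2])/d[2]
def proj(P,K,V):
    q=K@(V@np.append(P,1))[:3]; return q[:2]/q[2]
E
python3 - <<'E'
from h import *
for n in("top","scene"):
    p,K,V=img(n,n+"0"); print(n,np.linalg.inv(V)[:3,3].round(),K[0,0])
    for l in["rack","green_box","blue_box","orange_box","basket","sugar_jar","presser","bookend","knob","knob_grip","mug_a","wine_glass"]:
        try:
            m=[(np.round(x["score"],2),list(np.round(x["bbox"]))) for x in ctrl.masks_of(l,n)[:3]]
            q=[(np.round(x["score"],2),list(np.round(x["xy"],1)),ray(x["xy"],K,V,{"rack":0,"knob_grip":81,"basket":0,"orange_box":6,"sugar_jar":6}.get(l,14))[:2].round(1)) for x in ctrl.pinpoint(l,n)[:3]]
            print(l,m,q)
        except Exception as e: print(l,e)
o=ctrl.get_obs();print(o)
E
```

```text
top [ 333.  -24. 1221.] 383.264178275371
rack [(np.float64(0.97), [np.float64(244.0), np.float64(167.0), np.float64(376.0), np.float64(209.0)]), (np.float64(0.45), [np.float64(257.0), np.float64(88.0), np.float64(286.0), np.float64(127.0)])] [(np.float64(0.88), [np.float64(305.3), np.float64(189.9)], array([ 520.9, -203.9]))]
green_box [(np.float64(0.98), [np.float64(354.0), np.float64(167.0), np.float64(370.0), np.float64(209.0)]), (np.float64(0.82), [np.float64(345.0), np.float64(273.0), np.float64(413.0), np.float64(316.0)]), (np.float64(0.72), [np.float64(298.0), np.float64(225.0), np.float64(356.0), np.float64(269.0)])] [(np.float64(0.75), [np.float64(372.8), np.float64(289.6)], array([ 208.7, -403.9])), (np.float64(0.7), [np.float64(321.5), np.float64(244.9)], array([ 345. , -249.3])), (np.float64(0.63), [np.float64(363.3), np.float64(141.7)], array([ 677.5, -393.4]))]
blue_box [(np.float64(0.8), [np.float64(333.0), np.float64(171.0), np.float64(353.0), np.float64(210.0)]), (np.float64(0.65), [np.float64(254.0), np.float64(170.0), np.float64(267.0), np.float64(191.0)])] [(np.fl
[... 5258 characters left out ...]
9)], array([787.7,  58. ]))]
{'t': 2.3, 'qpos': array([ 1.24898721e+00,  4.23114609e-01,  1.62991913e+00,  4.17369624e-05,
        1.08861281e+00, -1.89964514e-02]), 'qvel': array([ 0.00116696, -0.0005792 , -0.00107875, -0.0003594 ,  0.00228926,
        0.00043195]), 'joint_torque': array([-3.55039083e-05, -5.44567931e+01, -2.74040008e+01,  6.44082553e-02,
        1.67924532e-02, -1.61179520e-05]), 'ee_pos': array([186.33082612, 596.54407242, 222.65840269]), 'orientation': array([-4.73864968e-01, -3.10560300e+00,  7.35819970e-05]), 'ft_force': array([0.24446141, 1.53938588, 0.65339706]), 'moment': array([ 0.00537919, -0.0179576 , -0.01827044]), 'grasp_force': 0.0, 'width': 87.91217443834789}
```

```bash
python3 - <<'E'
import cv2
a=cv2.imread("pics/top0.png")[130:230,125:395];cv2.imwrite("pics/top0c.png",cv2.resize(a,None,fx=2.95,fy=2.95,interpolation=cv2.INTER_CUBIC))
E
```

```text
(no output)
```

View pics/top0c.png

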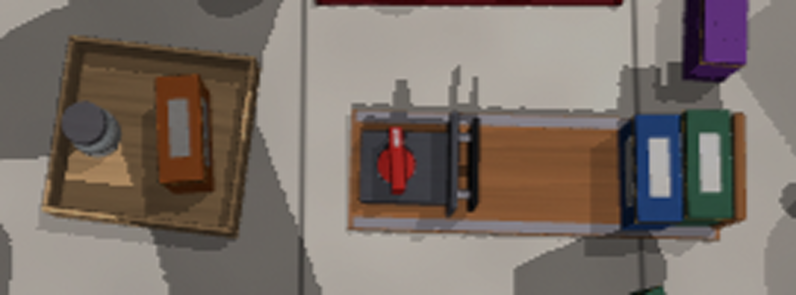

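View pics/scene0.png

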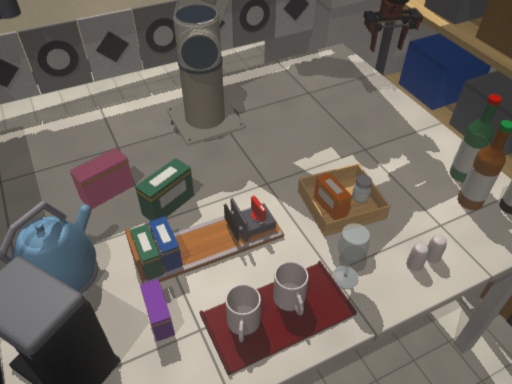

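The top crop shows the basket at left, with the orange box at crop (182,132) and the jar on its +y side. The rack is at right: red knob (397,160), presser (472,160), then blue (660,165) and green (710,160) against the wall. The scene view agrees. The larger dark green box at (166,190) and the pink and purple boxes are look-alikes. I'll move over the basket now.

>>> apply_moves(
  targets=[
    [1,[-0.95,-0.61,-0.12],[0,0,0]],
    [1,[-0.95,-0.61,-0.12],[0,0,0]],
    [1,[-0.95,-0.61,-0.12],[0,0,0]],
    [1,[-0.95,-0.61,-0.12],[0,0,0]],
    [1,[-0.95,-0.61,-0.12],[0,0,0]],
    [1,[-0.95,-0.61,-0.12],[0,0,0]],
    [1,[-0.95,-0.61,-0.12],[0,0,0]],
    [1,[-0.95,-0.61,-0.12],[0,0,0]],
  ],
)

```text
t: 3.3
ee_pos: [477.4, 248.8, 271.2]
orientation: [0.474, 3.105, 0.001]
ft_force: [0.1, 0.1, 0.6]
width: 87.5
grasp_force: 0.0
```

>>> apply_moves(
  targets=[
    [1,[-0.95,-0.61,-0.12],[0,0,0]],
    [1,[-0.95,-0.61,-0.12],[0,0,0]],
    [1,[0,0,0],[0,0,-0.083]],
    [1,[0,0,0],[0,0,-0.083]],
    [1,[0,0,0],[0,0,-0.083]],
    [1,[0,0,0],[0,0,0]],
  ],
)

```text
t: 4.05
ee_pos: [548.8, 163.7, 282.7]
orientation: [-0.137, 3.139, 0.0]
ft_force: [0.5, -0.1, -0.0]
width: 87.8
grasp_force: 0.0
```

```bash
cat >> h.py <<'E'
def tool():
    o=ctrl.get_obs(); return np.array(o["ee_pos"]),R.from_rotvec(o["orientation"]).as_matrix(),o
def shift(target):
    "shift to a world target in units of 5 cm in tool axes"
    p,M,o=tool(); return (M.T@(np.array(target)-p)/50).round(3)
def yawy():
    p,M,o=tool(); return np.degrees(np.arctan2(-M[0,1],M[1,1]))
E
python3 - <<'E'
from h import *
p,K,V=img("wrist","w1")
P,M,o=tool();print(P.round(1),yawy(),M.round(3).tolist(),o["ft_force"],o["t"])
for l,z in(("orange_box",6),("sugar_jar",6),("basket",0)):
    print(l,[(round(float(x["score"]),2),np.round(x["bbox"])) for x in ctrl.masks_of(l,"wrist")[:2]],[(round(float(x["score"]),2),ray(x["xy"],K,V,z).round(1)) for x in ctrl.pinpoint(l,"wrist")[:2]])
m=ctrl.masks_of("orange_box","wrist")
if m: np.save("m.npy",m[0]["region"])
E
```

```text
[548.8 163.8 282.7] 4.91007822608049 [[-0.996, -0.086, 0.0], [-0.086, 0.996, 0.0], [-0.0, 0.0, -1.0]] [-0.36598765 -0.70960181  0.6854229 ] 4.1
orange_box [(0.78, array([236., 124., 284., 228.]))] [(0.83, array([557.7, 169.6,   6. ]))]
sugar_jar [(0.78, array([311., 161., 369., 210.]))] [(0.81, array([564.6, 265.5,   6. ]))]
basket [(0.63, array([120., 285., 194., 384.])), (0.58, array([196.,  81., 399., 258.]))] [(0.64, array([559.5, 204.6,   0. ]))]
```

View pics/w1.png

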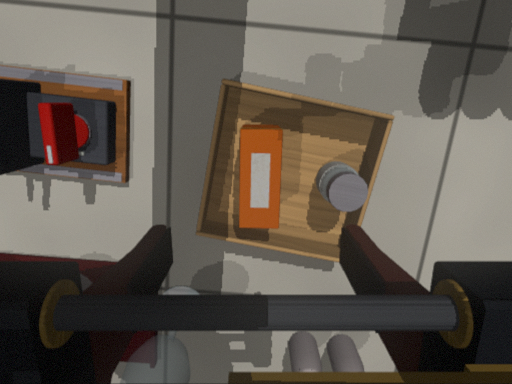

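The wrist view shows the orange box's top face at pixels (240–281, 128–228), the jar at (345,187) to its right, and the knob at (60,133) far left.

```bash
python3 - <<'E'
from h import *
P,M,o=tool()
d=ctrl.get_image("wrist");K=np.array(d["camera_matrix"])
p=cv2.imread("pics/w1.png").astype(int)
T=np.eye(4);T[:3,:3]=M;T[:3,3]=P;V=np.linalg.inv(T@np.array(d["hand_eye"]))
print(np.linalg.inv(V).round(2).tolist())
m=np.load("m.npy"); print("row profile R",[(r,int(p[r,246:252,2].mean())) for r in range(122,146,2)], "cols R",[(c,int(p[140:146,c,2].mean())) for c in range(236,288,3)])
br=(m&(p[...,2]>190)).astype(np.uint8); br=cv2.morphologyEx(br,cv2.MORPH_CLOSE,np.ones((5,5)))
for mm in(br,m.astype(np.uint8)):
    pts=np.argwhere(mm)[:,::-1].astype(np.float32); w=np.array([ray(q,K,V,91)[:2] for q in pts],np.float32)
    r=cv2.minAreaRect(w);print(r)
E
```

```text
[[-0.09, 0.96, 0.26, 477.43], [1.0, 0.08, 0.02, 157.52], [-0.0, 0.26, -0.96, 445.86], [0.0, 0.0, 0.0, 1.0]]
row profile R [(122, 134), (124, 112), (126, 101), (128, 105), (130, 163), (132, 163), (134, 164), (136, 164), (138, 164), (140, 164), (142, 164), (144, 164)] cols R [(236, 162), (239, 110), (242, 164), (245, 164), (248, 164), (251, 164), (254, 163), (257, 163), (260, 164), (263, 164), (266, 163), (269, 162), (272, 162), (275, 161), (278, 160), (281, 146), (284, 133), (287, 135)]Traceback (most recent call last):
  File "<stdin>", line 11, in <module>
cv2.error: OpenCV(4.12.0) /io/opencv/modules/imgproc/src/convhull.cpp:143: error: (-215:Assertion failed) total >= 0 && (depth == CV_32F || depth == CV_32S) in function 'convexHull'
```

```bash
python3 - <<'E'
from h import *
p,K,V=img("wrist"); m=np.load("m.npy"); q=p.astype(int)
print(p[180,245],p[180,262],p[129,250],p[200,238], p[126,260],p[180,281])
for n,mm in(("col",(m&(q[...,2]>150)).astype(np.uint8)),("m",m.astype(np.uint8))):
    mm=cv2.morphologyEx(mm,cv2.MORPH_CLOSE,np.ones((5,5)))
    w=np.array([ray(t,K,V,91)[:2] for t in np.argwhere(mm)[:,::-1]],np.float32)
    print(n,cv2.minAreaRect(w))
for c in((241.5,129.5),(281,130),(240,227),(279,228)): print(ray(c,K,V,91).round(1))
E
```

```text
[ 27  82 162] [163 166 169] [ 26  72 141] [ 53  80 106] [ 11  48 101] [ 64  96 127]
col ((554.650146484375, 168.00665283203125), (114.64513397216797, 42.71059799194336), 4.307886600494385)
m ((554.65380859375, 167.857421875), (115.53996276855469, 44.7775993347168), 3.732006788253784)
[505.6 144.5  91. ]
[502.5 185.5  91. ]
[613.7 151.   91. ]
[611. 195.  91.]
```

Box centre is about (557.5,169) with yaw about 4.2°, and the network and the corners agree (corner size 109 x 43 mm). I'll descend with the jaws part-open and keep the fingertips above the basket's 55 mm rim.

>>> apply_moves(
  targets=[
    [0.5,[-0.18,0.09,-0.0],[0,0,0.008]],
    [0.5,[0,0,0.9],[0,0,0]],
    [0.5,[0,0,0.9],[0,0,0]],
    [0.5,[0,0,0.9],[0,0,0]],
    [0.5,[0,0,0.9],[0,0,0]],
    [0.5,[0,0,0.5],[0,0,0]],
    [0.5,[0,0,0.4],[0,0,0]],
  ],
)

```text
t: 5.42
ee_pos: [557.6, 169.3, 56.2]
orientation: [0.118, -3.139, 0.0]
ft_force: [0.1, 0.1, -0.5]
width: 66.1
grasp_force: 0.0
```

>>> apply_moves(
  targets=[
    [-1,[0,0,0],[0,0,0]],
    [-1,[0,0,0],[0,0,0]],
    [-1,[0,0,0],[0,0,0]],
    [-1,[0,0,0],[0,0,0]],
  ],
)

```text
t: 5.92
ee_pos: [558.1, 169.3, 58.8]
orientation: [-0.119, 3.137, 0.001]
ft_force: [-0.5, 0.3, 3.5]
width: 44.7
grasp_force: 29.9
```

>>> apply_moves(
  targets=[
    [-1,[0,0,-0.2],[0,0,0]],
    [-1,[0,0,-0.4],[0,0,0]],
    [-1,[0,0,-0.5],[0,0,0]],
    [-1,[0,0,-0.5],[0,0,0]],
    [-1,[0,0,-0.5],[0,0,0]],
    [-1,[0,0,-0.5],[0,0,0]],
    [-1,[0,0,-0.4],[0,0,0]],
    [-1,[0,0,0],[0,0,0]],
  ],
)

```text
t: 6.92
ee_pos: [558.5, 169.4, 210.5]
orientation: [-0.119, 3.135, 0.002]
ft_force: [1.1, 0.4, -1.1]
width: 44.7
grasp_force: 29.9
```

```bash
python3 - <<'E'
from h import *
p,K,V=img("wrist","w2"); P,M,o=tool(); print(P.round(1),yawy(),o["ft_force"],o["width"],o["t"])
for l,z in(("rack",0),("presser",14),("knob_grip",81),("orange_box",P[2]-50),("sugar_jar",6)):
    print(l,[(round(float(x["score"]),2),ray(x["xy"],K,V,z).round(1)) for x in ctrl.pinpoint(l,"wrist")[:2]])
print(img and ray((230,300),K,V,0))
E
```

```text
[557.7 169.2 209. ] 4.344372097905922 [-0.89480082 -0.43966429 -0.85059631] 44.890940297646225 6.975
rack []
presser []
knob_grip []
orange_box [(0.92, array([558.2, 167.7, 159. ]))]
sugar_jar []
[730.98449973 149.20827435   0.        ]
```

View pics/w2.png

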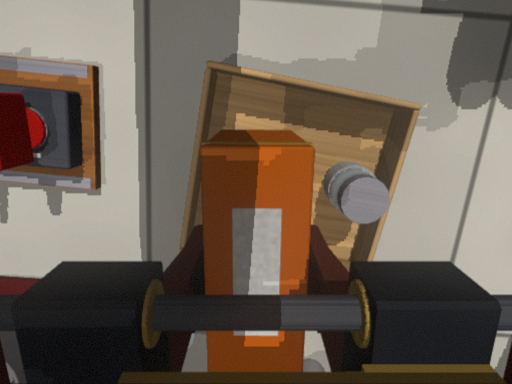

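The box is held squarely; the jar at (355,190) is undisturbed and the box is clear of the basket. Moving over the rack's free space.

>>> apply_moves(
  targets=[
    [-1,[0.12,-0.7,0],[0,0,0]],
    [-1,[0.16,-0.96,0],[0,0,0]],
    [-1,[0.16,-0.96,0],[0,0,0]],
    [-1,[0.16,-0.96,0],[0,0,0]],
    [-1,[0.16,-0.96,0],[0,0,0]],
    [-1,[0.16,-0.96,0],[0,0,0]],
    [-1,[0.16,-0.96,0],[0,0,0]],
    [-1,[0.16,-0.96,0],[0,0,0]],
  ],
)

```text
t: 8.22
ee_pos: [523.0, -207.0, 207.0]
orientation: [0.119, -3.138, -0.001]
ft_force: [1.0, 0.3, -1.8]
width: 44.7
grasp_force: 29.9
```

>>> apply_moves(
  targets=[
    [-1,[0,0,0],[0,0,0.067]],
    [-1,[0,0,0],[0,0,0]],
  ],
)

```text
t: 8.48
ee_pos: [523.1, -206.0, 206.9]
orientation: [-0.047, -3.14, -0.001]
ft_force: [0.4, 0.5, -2.3]
width: 45.4
grasp_force: 29.9
```

```bash
python3 - <<'E'
from h import *
p,K,V=img("wrist","w3"); P,M,o=tool(); print(P.round(1),yawy(),o["width"],o["t"])
for l,z in(("rack",0),("presser",14),("knob_grip",81),("orange_box",P[2]-50),("blue_box",14),("green_box",14)):
    print(l,[(round(float(x["score"]),2),np.round(x["bbox"])) for x in ctrl.masks_of(l,"wrist")[:2]],[(round(float(x["score"]),2),np.round(x["xy"]),ray(x["xy"],K,V,z).round(1)) for x in ctrl.pinpoint(l,"wrist")[:2]])
E
```

```text
[ 523.2 -205.5  207.1] -1.5931126757958614 44.633801801556615 8.525
rack [(0.75, array([  6., 107., 451., 256.]))] []
presser [(0.57, array([320., 133., 358., 237.]))] [(0.82, array([340., 171.]), array([ 525.6, -115.1,   14. ]))]
knob_grip [(0.84, array([390., 148., 449., 224.]))] [(0.89, array([427., 189.]), array([530. , -54.1,  81. ]))]
orange_box [(0.79, array([200., 127., 315., 371.]))] [(0.76, array([257., 209.]), array([ 519.8, -205.3,  157.1]))]
blue_box [(0.9, array([ 84., 116., 177., 249.]))] [(0.93, array([152., 170.]), array([ 518.6, -318.3,   14. ]))]
green_box [(0.6, array([ 82.,   0., 243.,  50.])), (0.55, array([ 24., 124., 109., 258.]))] [(0.9, array([104., 176.]), array([ 523.7, -371.4,   14. ]))]
```

View pics/w3.png

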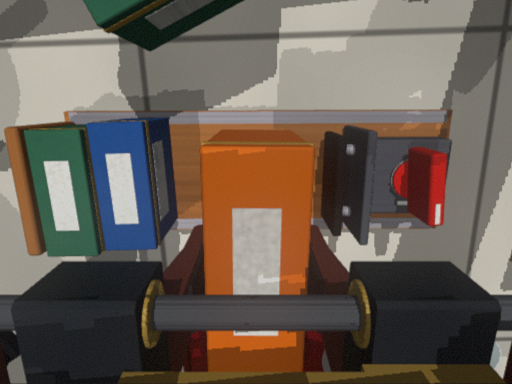

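Wrist view: blue's top at (92–150, 121–247), green's at (30–100, 128–254), presser near (330,180), knob bar near (428,187). The board's near edge is at row 111, columns 66–450.

```bash
python3 - <<'E'
from h import *
p,K,V=img("wrist")
for n,z,cs in(("rack",14,[(66,111),(450,111),(443,227),(178,227)]),("blue",99,[(92,122),(145,121),(102,247),(152,247)]),("green",99,[(29,130),(86,127),(49,254),(100,253)]),
 ("orange",242,[(203,148),(312,148),(207,370),(302,370)]),("presser top front",86,[(324,133),(332,236)]),("knobtop",97,[(408,150),(432,147),(443,222),(424,224)])):
    print(n,[ray(c,K,V,z)[:2].round(1).tolist() for c in cs])
a=p[95:265,:].copy();cv2.imwrite("pics/w3c.png",cv2.resize(a,(800,266),interpolation=cv2.INTER_CUBIC))
E
```

```text
rack [[454.6, -400.5], [466.4, -3.7], [594.2, 4.0], [585.5, -296.2]]
blue [[463.1, -334.4], [463.6, -292.2], [570.5, -342.6], [571.8, -298.6]]
green [[467.8, -385.8], [466.8, -339.8], [575.8, -390.5], [576.2, -345.2]]
orange [[468.3, -224.4], [469.5, -182.6], [571.4, -229.9], [572.6, -185.7]]
presser top front [[478.4, -147.4], [571.4, -137.9]]
knobtop [[493.1, -80.7], [491.2, -61.3], [556.6, -44.8], [557.9, -61.0]]
```

View pics/w3c.png

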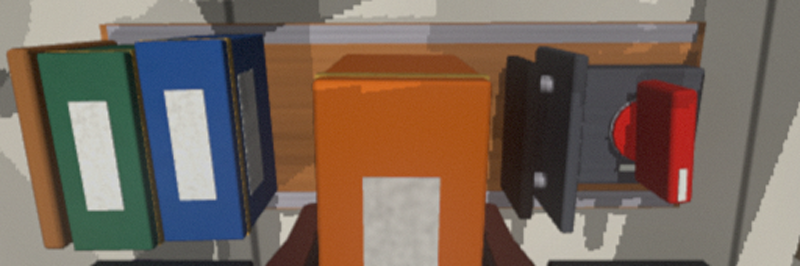

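Rack: centre about (524.5,-200), yaw -1.7°, width measured 128 mm. Blue's front face is at y≈-295 and the presser's front at y≈-137. I'll put the orange box at (522.5,-240) so the fingers clear blue.

>>> apply_moves(
  targets=[
    [-1,[0,-0.34,0],[0,0,0]],
    [-1,[0,-0.35,0.4],[0,0,0]],
    [-1,[0,0,0.6],[0,0,0]],
    [-1,[0,0,0.6],[0,0,0]],
    [-1,[0,0,0.5],[0,0,0]],
    [-1,[0,0,0.4],[0,0,0]],
    [-1,[0,0,0.2],[0,0,0]],
    [-1,[0,0,0],[0,0,0]],
  ],
)

```text
t: 10.18
ee_pos: [521.8, -240.4, 71.5]
orientation: [-0.047, -3.139, -0.001]
ft_force: [0.7, 0.7, -0.9]
width: 44.7
grasp_force: 29.9
```

>>> apply_moves(
  targets=[
    [-1,[0,0,0.04],[0,0,0]],
    [-1,[0,0,0.04],[0,0,0]],
    [-1,[0,0,0],[0,0,0]],
  ],
)

```text
t: 10.55
ee_pos: [522.8, -240.1, 69.1]
orientation: [0.046, 3.141, -0.0]
ft_force: [0.1, -0.1, -1.5]
width: 44.9
grasp_force: 29.9
```

>>> apply_moves(
  targets=[
    [-1,[0,0,0.02],[0,0,0]],
    [-1,[0,0,0.02],[0,0,0]],
    [-1,[0,0,0],[0,0,0]],
  ],
)

```text
t: 10.92
ee_pos: [522.7, -240.1, 66.8]
orientation: [0.046, 3.141, -0.0]
ft_force: [-0.1, 0.2, 0.7]
width: 45.2
grasp_force: 29.9
```

>>> apply_moves(
  targets=[
    [-1,[0,0,0.02],[0,0,0]],
    [-1,[0,0,0],[0,0,0]],
  ],
)

```text
t: 11.18
ee_pos: [522.8, -240.2, 66.7]
orientation: [0.047, 3.141, -0.0]
ft_force: [-2.9, 0.8, 9.1]
width: 44.8
grasp_force: 30.0
```

>>> apply_moves(
  targets=[
    [-1,[0,0,0.02],[0,0,0]],
    [-1,[0,0,0],[0,0,0]],
  ],
)

```text
t: 11.42
ee_pos: [522.9, -240.4, 66.6]
orientation: [0.047, 3.14, -0.001]
ft_force: [-5.0, 1.1, 17.8]
width: 45.1
grasp_force: 30.0
```

Contact is made at TCP z 66.7, so the box bottom is on the board. I'll relieve the press, open, and rise.

>>> apply_moves(
  targets=[
    [-1,[0,0,-0.04],[0,0,0]],
    [-1,[0,0,0],[0,0,0]],
    [0.4,[0,0,0],[0,0,0]],
    [0.4,[0,0,0],[0,0,0]],
    [0.4,[0,0,0],[0,0,0]],
  ],
)

```text
t: 12.05
ee_pos: [522.6, -240.0, 66.5]
orientation: [-0.046, -3.141, -0.0]
ft_force: [1.0, -0.6, -0.5]
width: 61.3
grasp_force: 0.0
```

>>> apply_moves(
  targets=[
    [0.4,[0,0,-0.3],[0,0,0]],
    [0.4,[0,0,-0.7],[0,0,0]],
    [0.4,[0,0,-0.9],[0,0,0]],
    [0.4,[0,0,-0.9],[0,0,0]],
    [0.4,[0,0.8,0],[0,0,0]],
    [0.4,[0,0.8,0],[0,0,0]],
    [0.4,[0,0.8,0],[0,0,0]],
    [0.4,[0,0,0],[0,0,0]],
  ],
)

```text
t: 13.05
ee_pos: [526.1, -118.1, 207.7]
orientation: [0.042, 3.141, 0.0]
ft_force: [0.2, -0.7, -0.1]
width: 61.4
grasp_force: 0.0
```

```bash
python3 - <<'E'
from h import *
p,K,V=img("wrist","w4"); P,M,o=tool(); print(P.round(1),yawy(),o["width"],o["t"])
for l,z in(("presser",14),("knob_grip",81),("orange_box",14),("blue_box",14),("green_box",14)):
    print(l,[(round(float(x["score"]),2),np.round(x["bbox"])) for x in ctrl.masks_of(l,"wrist")[:2]],[(round(float(x["score"]),2),np.round(x["xy"]),ray(x["xy"],K,V,z).round(1)) for x in ctrl.pinpoint(l,"wrist")[:2]])
m=ctrl.masks_of("knob_grip","wrist")
q=p.astype(int);red=((q[...,2]>2*q[...,1]+30)&(q[...,2]>2.2*q[...,0]+30)&(q[...,1]<60)).astype(np.uint8)
print(red.sum(), cv2.minAreaRect(np.argwhere(red)[:,::-1].astype(np.float32)) if red.any() else 0)
E
```

```text
[ 526.3 -119.3  207.7] -1.5550636632295132 61.45129176038781 13.1
presser [(0.61, array([234., 131., 260., 235.]))] []
knob_grip [(0.58, array([302., 148., 344., 226.]))] [(0.76, array([327., 189.]), array([530.9, -55.1,  81. ]))]
orange_box [(0.79, array([ 75., 117., 165., 252.])), (0.28, array([301., 144., 344., 224.]))] [(0.55, array([142., 172.]), array([ 524.4, -242.5,   14. ]))]
blue_box [(0.56, array([  0., 114.,  88., 247.]))] [(0.56, array([ 71., 168.]), array([ 517.3, -318.6,   14. ]))]
green_box [(0.86, array([  2., 259.,  27., 280.])), (0.76, array([  1.,   0., 150.,  49.]))] []
1577 ((265.63653564453125, 263.29052734375), (225.3013458251953, 163.46078491210938), 86.46043395996094)
```

View pics/w4.png

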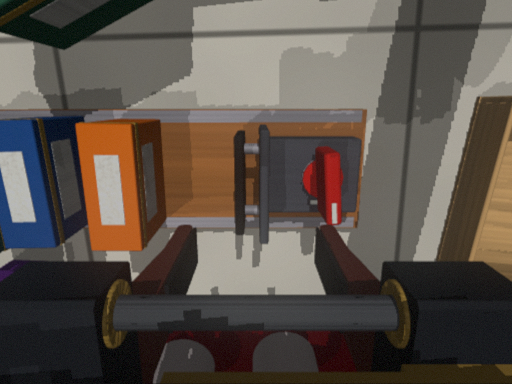

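Orange stands upright at (125,185) in line between blue and the bookend. The knob bar's top is at columns 316–341, rows 149–222.

```bash
python3 - <<'E'
from h import *
p,K,V=img("wrist"); P,M,o=tool(); print(o["qpos"].round(3))
q=p.astype(int); sub=q[140:232,295:350]
red=((q[...,2]>110)&(q[...,1]<60)).astype(np.uint8); red[:140]=0;red[232:]=0;red[:,:295]=0;red[:,350:]=0
c=[(316,149),(336,149),(327,222),(341,222)]
w=[ray(t,K,V,97)[:2].round(1) for t in c]; print(w,np.mean(w,0))
for r in(150,165,170,200,215):
    print(r,[int(x) for x in q[r,300:348:2,2]])
for y in(-52,-55,-58,-61):print(y,[proj(np.array([529,y,97.])+R.from_euler("z",-1.7,degrees=True).apply([dx,dy,0]),K,V).round() for dx in(-32,32) for dy in(-7,7)])
print(shift([529,-56,150]))
E
```

```text
[-0.247  0.319  1.832 -0.     0.99  -1.788]
[array([492.4, -70.9]), array([492.8, -54.6]), array([555.7, -60.3]), array([556. , -48.3])] [524.225 -58.525]
150 [68, 67, 66, 67, 68, 69, 65, 68, 69, 64, 74, 87, 95, 101, 105, 104, 103, 107, 99, 72, 61, 60, 61, 63]
165 [65, 68, 65, 66, 64, 108, 153, 166, 103, 76, 60, 60, 64, 65, 128, 156, 163, 164, 161, 159, 159, 131, 60, 59]
170 [67, 65, 65, 87, 142, 164, 160, 161, 104, 85, 59, 61, 63, 63, 128, 154, 163, 161, 162, 158, 160, 137, 84, 57]
200 [68, 67, 67, 70, 68, 55, 47, 80, 77, 87, 69, 59, 62, 63, 87, 140, 162, 159, 158, 159, 159, 148, 93, 65]
215 [88, 87, 87, 88, 88, 88, 88, 86, 84, 89, 84, 86, 69, 64, 68, 129, 157, 161, 181, 181, 163, 151, 107, 81]
-52 [array([332., 154.]), array([349., 154.]), array([327., 228.]), array([343., 228.])]
-55 [array([328., 154.]), array([345., 154.]), array([324., 228.]), array([340., 228.])]
-58 [array([324., 154.]), array([341., 154.]), array([320., 228.]), array([337., 228.])]
-61 [array([321., 154.]), array([338., 154.]), array([317., 228.]), array([333., 228.])]
[-0.02   1.287  1.132]
```

The knob is at about (528,-53.5), with the bar turned about +5°. Joint 6 needs room for the counterclockwise turn, so I'll re-grip from a half turn: rotate -173.5° in place first.

>>> apply_moves(
  targets=[
    [0.4,[0,0,0],[0,0,0.1134]],
    [0.4,[0,0,0],[0,0,0.1134]],
    [0.4,[0,0,0],[0,0,0.1134]],
    [0.4,[0,0,0],[0,0,0.1134]],
    [0.4,[0,0,0],[0,0,0.1134]],
    [0.4,[0,0,0],[0,0,0.1134]],
    [0.4,[0,0,0],[0,0,0.1134]],
    [0.4,[0,0,0],[0,0,0.1134]],
  ],
)

```text
t: 14.7
ee_pos: [526.1, -120.1, 206.6]
orientation: [-2.095, -2.341, 0.0]
ft_force: [-0.2, -0.2, -0.4]
width: 61.6
grasp_force: 0.0
```

>>> apply_moves(
  targets=[
    [0.4,[0,0,0],[0,0,0.1134]],
    [0.4,[0,0,0],[0,0,0.1134]],
    [0.4,[0,0,0],[0,0,0.1134]],
    [0.4,[0,0,0],[0,0,0.1134]],
    [0.4,[0,0,0],[0,0,0.1134]],
    [0.4,[0,0,0],[0,0,0.1134]],
    [0.4,[0,0,0],[0,0,0.1134]],
    [0.4,[0,0,0],[0,0,0.1134]],
  ],
)

```text
t: 15.7
ee_pos: [526.1, -120.1, 206.6]
orientation: [-3.116, -0.401, 0.0]
ft_force: [-0.1, -0.4, -0.1]
width: 61.4
grasp_force: 0.0
```

>>> apply_moves(
  targets=[
    [0.4,[0,0,0],[0,0,0.1134]],
    [0.4,[0,0,0],[0,0,0]],
  ],
)

```text
t: 15.95
ee_pos: [526.1, -120.1, 206.6]
orientation: [-3.139, -0.134, 0.0]
ft_force: [-0.7, -0.4, -0.9]
width: 61.5
grasp_force: 0.0
```

```bash
python3 - <<'E'
from h import *
p,K,V=img("wrist","w5"); P,M,o=tool(); print(P.round(1),yawy(),o["qpos"].round(3),o["t"])
print([(round(float(x["score"]),2),np.round(x["xy"]),ray(x["xy"],K,V,81).round(1)) for x in ctrl.pinpoint("knob_grip","wrist")[:2]],[(round(float(x["score"]),2),np.round(x["bbox"])) for x in ctrl.masks_of("knob_grip","wrist")[:2]])
q=p.astype(int);red=((q[...,2]>145)&(q[...,1]<60)&(q[...,0]<60)).astype(np.uint8)
n,l,s,c=cv2.connectedComponentsWithStats(red)
for i in np.argsort(-s[1:,4])[:3]+1:
    w=np.array([ray(t,K,V,97)[:2] for t in np.argwhere(l==i)[:,::-1]],np.float32); print(s[i],cv2.minAreaRect(w))
print("to 528,-53.5,120",shift([528,-53.5,120]))
E
```

```text
[ 526.1 -120.1  206.6] -174.97910931848506 [-0.247  0.319  1.832 -0.     0.99   1.237] 16.0
[(0.59, array([180., 186.]), array([521.3, -53.3,  81. ]))] [(0.56, array([165., 143., 210., 218.]))]
[168 147  16  71 777] ((527.400634765625, -53.271995544433594), (60.01216125488281, 11.867708206176758), 3.6135778427124023)
[197 160  10  29 163] ((536.39453125, -74.91426086425781), (6.723055362701416, 24.071569442749023), 84.0045394897461)
to 528,-53.5,120 [ 0.154 -1.323  1.733]
```

The knob bar measures (527.4,-53.3) with yaw 3.6° and size 60x12 mm, matching the spec. Descend and grip.

>>> apply_moves(
  targets=[
    [0.4,[0.08,-0.66,0],[0,0,0.015]],
    [0.4,[0.07,-0.66,0.3],[0,0,0]],
    [0.4,[0,0,0.6],[0,0,0]],
    [0.4,[0,0,0.6],[0,0,0]],
    [0.4,[0,0,0.6],[0,0,0]],
    [0.4,[0,0,0.45],[0,0,0]],
    [0.4,[0,0,0.34],[0,0,0]],
    [0.4,[0,0,0],[0,0,0]],
  ],
)

```text
t: 17.1
ee_pos: [528.1, -53.6, 61.2]
orientation: [-3.14, -0.096, 0.003]
ft_force: [-0.6, -0.0, 0.1]
width: 61.7
grasp_force: 0.0
```

>>> apply_moves(
  targets=[
    [-1,[0,0,0],[0,0,0]],
    [-1,[0,0,0],[0,0,0]],
    [-1,[0,0,0],[0,0,0]],
    [-1,[0,0,0],[0,0,0]],
    [-1,[0,0,0],[0,0,0]],
    [-1,[0,0,0],[0,0,0]],
  ],
)

```text
t: 17.85
ee_pos: [528.9, -53.2, 62.3]
orientation: [-3.139, -0.095, -0.0]
ft_force: [0.1, 5.3, 2.2]
width: 13.9
grasp_force: 30.0
```

>>> apply_moves(
  targets=[
    [-1,[0,0,0],[0,0,-0.08]],
    [-1,[0,0,0],[0,0,-0.11]],
    [-1,[0,0,0],[0,0,-0.11]],
    [-1,[0,0,0],[0,0,-0.11]],
    [-1,[0,0,0],[0,0,-0.11]],
  ],
)

```text
t: 18.48
ee_pos: [528.4, -52.5, 62.3]
orientation: [-2.839, -1.34, 0.0]
ft_force: [-1.4, 8.3, 4.4]
width: 14.3
grasp_force: 30.0
```

>>> apply_moves(
  targets=[
    [-1,[0,0,0],[0,0,-0.11]],
    [-1,[0,0,0],[0,0,-0.11]],
    [-1,[0,0,0],[0,0,-0.11]],
    [-1,[0,0,0],[0,0,-0.11]],
    [-1,[0,0,0],[0,0,-0.11]],
    [-1,[0,0,0],[0,0,-0.09]],
    [-1,[0,0,0],[0,0,0]],
  ],
)

```text
t: 19.35
ee_pos: [527.0, -53.5, 62.2]
orientation: [-1.846, -2.538, 0.003]
ft_force: [-6.2, 1.5, 8.0]
width: 13.9
grasp_force: 30.0
```

```bash
python3 - <<'E'
from h import *
P,M,o=tool(); print(P.round(1),yawy(),o["qpos"].round(3),o["t"],o["ft_force"],o["moment"],o["width"])
print(np.degrees(1),M.round(3).tolist())
u=np.array([-.0297,-.9996,0]); print("slide dir in tool",(M.T@u).round(3))
E
```

```text
[527.  -53.5  62.2] -72.04315056340187 [-0.124  0.533  1.929 -0.     0.684 -0.437] 19.35 [-6.24908237  1.46111762  8.0194946 ] [0.25834707 0.8736774  0.101472  ] 13.88448286947234
57.29577951308232 [[-0.308, 0.951, -0.004], [0.951, 0.308, 0.0], [0.001, -0.003, -1.0]]
slide dir in tool [-0.942 -0.336 -0.   ]
```

The knob is turned about 104° to roughly 1.9 rad, so the clamp is free. Sliding towards the row, quickly first.

>>> apply_moves(
  targets=[
    [-1,[-0.14,-0.05,0],[0,0,0]],
    [-1,[-0.28,-0.1,0],[0,0,0]],
    [-1,[-0.28,-0.1,0],[0,0,0]],
    [-1,[-0.28,-0.1,0],[0,0,0]],
    [-1,[-0.28,-0.1,0],[0,0,0]],
    [-1,[-0.14,-0.05,0],[0,0,0]],
    [-1,[0,0,0],[0,0,0]],
  ],
)

```text
t: 20.23
ee_pos: [525.0, -128.7, 62.2]
orientation: [-1.849, -2.538, 0.003]
ft_force: [-5.4, -1.5, 6.6]
width: 14.0
grasp_force: 30.0
```

```bash
python3 - <<'E'
from h import *
P,M,o=tool(); print(P.round(1),yawy(),o["t"],o["ft_force"],o["moment"],o["width"],(M.T@[-.0297,-.9996,0]).round(3))
p,K,V=img("top","t6")
for l,z in(("presser",14),("knob_grip",81),("orange_box",14)): print(l,[(round(float(x["score"]),2),ray(x["xy"],K,V,z).round(1)) for x in ctrl.pinpoint(l,"top")[:2]])
cv2.imwrite("pics/t6c.png",cv2.resize(p[150:220,230:390],None,fx=5,fy=5,interpolation=cv2.INTER_CUBIC))
E
```

```text
[ 525.  -128.7   62.2] -72.14989486116706 20.225 [-5.42207499 -1.47570995  6.5511214 ] [-0.40498039  0.79998365  0.14607358] 14.040892042793496 [-0.942 -0.335  0.   ]
presser []
knob_grip []
orange_box [(0.55, array([ 520.4, -240.2,   14. ]))]
```

View pics/t6c.png

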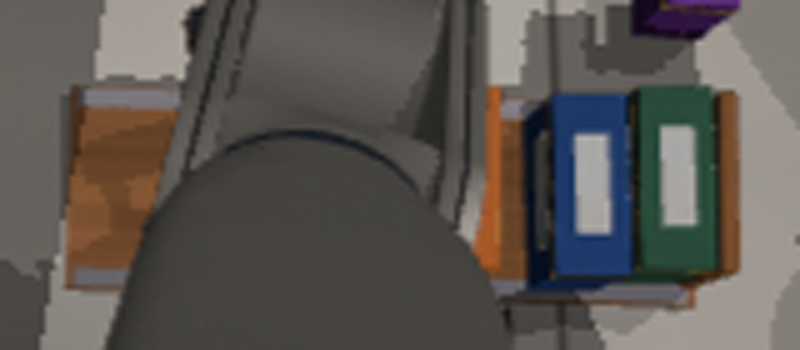

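In the top view the arm hides the bookend, but the orange edge at (495,180) is still unmoved and the board behind is bare, so the bookend follows. Continuing more slowly.

>>> apply_moves(
  targets=[
    [-1,[-0.113,-0.04,0],[0,0,0]],
    [-1,[-0.113,-0.04,0],[0,0,0]],
    [-1,[-0.113,-0.04,0],[0,0,0]],
    [-1,[-0.113,-0.04,0],[0,0,0]],
    [-1,[-0.113,-0.04,0],[0,0,0]],
  ],
)

```text
t: 21.05
ee_pos: [524.3, -157.6, 62.2]
orientation: [-1.848, -2.537, 0.001]
ft_force: [-4.5, 3.9, 6.5]
width: 13.8
grasp_force: 30.0
```

>>> apply_moves(
  targets=[
    [-1,[-0.056,-0.02,0],[0,0,0]],
    [-1,[-0.056,-0.02,0],[0,0,0]],
  ],
)

```text
t: 21.3
ee_pos: [524.1, -163.5, 62.2]
orientation: [-1.848, -2.537, 0.001]
ft_force: [-4.8, 3.3, 6.3]
width: 13.8
grasp_force: 30.0
```

>>> apply_moves(
  targets=[
    [-1,[-0.056,-0.02,0],[0,0,0]],
    [-1,[0,0,0],[0,0,0]],
  ],
)

```text
t: 21.55
ee_pos: [524.0, -166.7, 62.2]
orientation: [-1.848, -2.537, 0.002]
ft_force: [-4.3, 1.4, 6.0]
width: 14.1
grasp_force: 30.0
```

>>> apply_moves(
  targets=[
    [-1,[-0.056,-0.02,0],[0,0,0]],
  ],
)

```text
t: 21.68
ee_pos: [524.0, -169.2, 62.2]
orientation: [-1.848, -2.537, 0.001]
ft_force: [-4.2, 3.2, 6.4]
width: 13.5
grasp_force: 30.0
```

>>> apply_moves(
  targets=[
    [-1,[-0.056,-0.02,0],[0,0,0]],
  ],
)

```text
t: 21.8
ee_pos: [523.9, -172.2, 62.2]
orientation: [-1.848, -2.537, 0.001]
ft_force: [-3.9, 5.1, 6.1]
width: 14.0
grasp_force: 30.0
```

>>> apply_moves(
  targets=[
    [-1,[-0.038,-0.013,0],[0,0,0]],
  ],
)

```text
t: 21.92
ee_pos: [523.9, -174.1, 62.2]
orientation: [-1.848, -2.537, 0.001]
ft_force: [-3.3, 6.2, 6.8]
width: 13.9
grasp_force: 30.0
```

>>> apply_moves(
  targets=[
    [-1,[-0.038,-0.013,0],[0,0,0]],
  ],
)

```text
t: 22.05
ee_pos: [523.8, -175.7, 62.2]
orientation: [-1.848, -2.536, 0.0]
ft_force: [-3.4, 8.2, 7.7]
width: 13.6
grasp_force: 30.0
```

>>> apply_moves(
  targets=[
    [-1,[-0.036,-0.013,0],[0,0,0]],
    [-1,[0,0,0],[0,0,0]],
  ],
)

```text
t: 22.3
ee_pos: [523.8, -177.3, 62.2]
orientation: [-1.848, -2.536, -0.0]
ft_force: [-4.0, 8.2, 7.2]
width: 14.0
grasp_force: 30.0
```

```bash
python3 - <<'E'
from h import *
p,K,V=img("wrist","w7"); P,M,o=tool(); print(P.round(1),yawy(),o["t"],o["ft_force"],o["moment"])
p2,_,_=img("scene","s7")
a=cv2.resize(p2[190:290,110:290],None,fx=4,fy=4,interpolation=cv2.INTER_CUBIC)[:, :400*2]
cv2.imwrite("pics/c7.png",np.vstack([cv2.resize(p,(400,300)),cv2.resize(a[:, :720],(400,223))]))
E
```

```text
[ 523.8 -177.3   62.2] -72.14910655872586 22.35 [-3.74752873  8.44934899  7.54577856] [1.26456838 0.47157166 0.0428062 ]
```

View pics/c7.png

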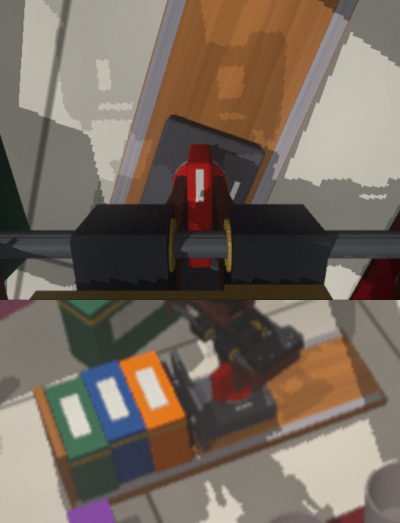

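The row is closed: green, blue and orange touch, with the presser against orange. The spring force is about 8.5 N, which is roughly half-way. Tightening clockwise now.

>>> apply_moves(
  targets=[
    [-1,[0,0,0],[0,0,0.1]],
    [-1,[0,0,0],[0,0,0.11]],
    [-1,[0,0,0],[0,0,0.11]],
    [-1,[0,0,0],[0,0,0.11]],
  ],
)

```text
t: 22.9
ee_pos: [524.7, -177.4, 62.3]
orientation: [-2.59, -1.774, -0.0]
ft_force: [0.9, 8.2, 3.9]
width: 13.7
grasp_force: 30.0
```

>>> apply_moves(
  targets=[
    [-1,[0,0,0],[0,0,0.11]],
    [-1,[0,0,0],[0,0,0.11]],
    [-1,[0,0,0],[0,0,0.11]],
    [-1,[0,0,0],[0,0,0.11]],
    [-1,[0,0,0],[0,0,0.11]],
    [-1,[0,0,0],[0,0,0.11]],
    [-1,[0,0,0],[0,0,0.07]],
    [-1,[0,0,0],[0,0,0]],
  ],
)

```text
t: 23.9
ee_pos: [525.6, -178.5, 62.4]
orientation: [-3.14, -0.096, -0.002]
ft_force: [2.9, 4.1, 1.3]
width: 13.7
grasp_force: 30.0
```

```bash
python3 - <<'E'
from h import *
P,M,o=tool(); print(P.round(1),yawy(),o["t"],o["ft_force"],o["moment"],o["qpos"].round(2))
E
```

```text
[ 525.6 -178.5   62.4] -176.49410135162458 23.9 [2.90389555 4.11065584 1.29883432] [ 0.71260356 -0.2308661  -0.0476146 ] [-0.35  0.56  1.88  0.    0.71  1.16]
```

>>> apply_moves(
  targets=[
    [-1,[0,0,0],[0,0,0.04]],
    [-1,[0,0,0],[0,0,0.04]],
    [-1,[0,0,0],[0,0,0]],
  ],
)

```text
t: 24.28
ee_pos: [525.6, -178.7, 62.4]
orientation: [3.14, -0.096, 0.001]
ft_force: [2.0, 4.4, 0.8]
width: 14.5
grasp_force: 30.5
```

```bash
python3 - <<'E'
from h import *
P,M,o=tool(); print(P.round(1),yawy(),o["t"],o["ft_force"],o["moment"],o["width"])
E
```

```text
[ 525.6 -178.7   62.4] 176.48564534767723 24.275 [2.03043032 4.37614975 0.78467629] [ 0.71080858 -0.33710061  0.75613993] 14.478136499365858
```

The moment jumped to 0.76 N m, so the knob is at its tight stop. I'll relieve the torque, open and rise.

>>> apply_moves(
  targets=[
    [-1,[0,0,0],[0,0,-0.02]],
    [0.2,[0,0,0],[0,0,0]],
    [0.2,[0,0,0],[0,0,0]],
    [0.2,[0,0,0],[0,0,0]],
    [0.2,[0,0,0],[0,0,0]],
  ],
)

```text
t: 24.9
ee_pos: [524.9, -178.9, 62.1]
orientation: [-3.141, 0.053, 0.0]
ft_force: [0.9, -0.1, -0.3]
width: 50.1
grasp_force: 0.0
```

>>> apply_moves(
  targets=[
    [0.2,[0,0,-0.4],[0,0,0]],
    [0.2,[0,0,-0.8],[0,0,0]],
    [0.2,[0,0,-0.9],[0,0,0]],
    [0.2,[0,0,-0.9],[0,0,0]],
    [0.2,[0,-0.7,0],[0,0,0]],
    [0.2,[0,0,0],[0,0,0]],
  ],
)

```text
t: 25.65
ee_pos: [526.2, -142.6, 212.7]
orientation: [3.141, -0.05, 0.001]
ft_force: [-0.1, -0.3, 0.2]
width: 52.8
grasp_force: 0.0
```

```bash
python3 - <<'E'
from h import *
p,K,V=img("wrist","w8"); P,M,o=tool(); print(P.round(1),yawy(),o["t"],o["ft_force"])
for l,z in(("presser",14),("knob_grip",81),("orange_box",14),("blue_box",14),("green_box",14)):
    print(l,[(round(float(x["score"]),2),ray(x["xy"],K,V,z).round(1)) for x in ctrl.pinpoint(l,"wrist")[:2]])
q=p.astype(int);red=((q[...,2]>145)&(q[...,1]<60)&(q[...,0]<60)).astype(np.uint8)
n,l,s,c=cv2.connectedComponentsWithStats(red)
for i in np.argsort(-s[1:,4])[:2]+1:
    w=np.array([ray(t,K,V,97)[:2] for t in np.argwhere(l==i)[:,::-1]],np.float32); print(s[i],cv2.minAreaRect(w))
cv2.imwrite("pics/w8c.png",cv2.resize(p[90:270,100:500],(800,360),interpolation=cv2.INTER_CUBIC))
E
```

```text
[ 526.  -143.4  212.2] 178.15870025524097 25.7 [-0.89847783  0.91864908 -0.43939632]
presser []
knob_grip [(0.74, array([ 520.9, -176.7,   81. ]))]
orange_box [(0.56, array([ 524.9, -280.1,   14. ]))]
blue_box []
green_box [(0.68, array([ 682.3, -389.2,   14. ]))]
[291 156  21  68 860] ((524.0390625, -181.75390625), (16.79279899597168, 59.43364715576172), 88.03218078613281)
[274 163  11  33 266] ((534.4073486328125, -163.1874237060547), (8.548683166503906, 27.89793586730957), 89.40314483642578)
```

View pics/w8c.png

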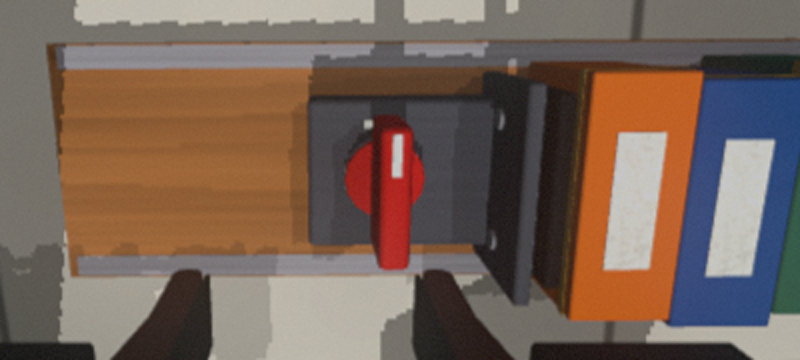

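The knob bar now lies along the rack's x (yaw about -2°, so it is fully tight), and the row is gripped. I'll look from directly above the plate to measure the presser's compression numerically, using the unpressed picture w4 as baseline.

>>> apply_moves(
  targets=[
    [0.2,[0,0.68,0],[0,0,0]],
    [0.2,[0,0.68,0],[0,0,0]],
    [0.2,[0,0.68,0],[0,0,0]],
    [0.2,[0,0,0],[0,0,0]],
  ],
)

```text
t: 26.45
ee_pos: [522.4, -247.9, 211.7]
orientation: [3.141, -0.058, -0.001]
ft_force: [0.2, -0.7, 0.2]
width: 52.5
grasp_force: 0.0
```

```bash
python3 - <<'E'
from h import *
p,K,V=img("wrist","w9"); P,M,o=tool(); print(P.round(1),yawy(),o["t"])
d=ctrl.get_image("wrist")
T=np.eye(4);T[:3,:3]=R.from_rotvec([-.0423,-3.1413,0]).as_matrix();T[:3,:3]=R.from_euler("z",-1.555,degrees=True).as_matrix()@np.diag([-1,1,-1.]);T[:3,3]=[526.3,-119.3,207.7]
V4=np.linalg.inv(T@np.array(d["hand_eye"])); p4=cv2.imread("pics/w4.png")
c,s=np.cos(np.radians(-1.7)),np.sin(np.radians(-1.7))
def strip(im,V,z,y0,y1):
    for x in(505,525,545):   # profile along rack y
        out=[]
        for y in np.arange(y0,y1,1.5):
            u=proj([x+.0297*(y+200)*1.0,y,z],K,V); b=im[int(round(u[1])),int(round(u[0]))]; out.append("%d/%d/%d"%tuple(b[::-1]))
        print(x,y0,' '.join(out))
print("w4");strip(p4,V4,90,-150,-100)
print("w9");strip(p,V,90,-275,-225)
E
```

```text
[ 522.4 -246.6  211.7] 177.91778096543277 26.5
w4
505 -150 143/94/54 143/93/50 142/94/52 140/90/51 143/93/53 142/90/48 143/92/52 143/90/50 145/94/54 86/55/35 41/32/26 41/36/33 43/36/32 40/30/26 34/26/19 57/39/30 98/63/35 97/61/32 98/62/37 97/63/36 81/53/31 73/50/32 73/52/34 49/37/28 61/59/60 64/63/67 68/66/70 66/63/70 56/53/56 57/55/57 59/61/61 60/57/60 58/56/59 58/57/58
525 -150 133/85/49 134/88/49 132/86/48 131/85/47 132/87/46 133/88/50 130/85/49 133/88/49 91/62/37 49/35/29 37/28/23 40/34/27 48/37/34 38/31/27 35/23/19 101/66/40 115/76/48 113/74/46 113/73/43 82/54/34 66/44/31 65/43/28 56/37/25 53/51/53 62/60/63 71/67/72 69/68/72 60/60/63 51/49/50 57/54/59 56/56/60 60/58/61 59/56/59 59/57/59
545 -150 140/93/55 139/91/53 142/92/55 140/92/54 140/93/54 140/93/53 139/92/54 142/95/56 60/42/33 47/42/36 44/38/35 48/42/35 43/39/35 42/35/30 92/89/90 102/97/99 100/96/100 99/97/101 98/95/96 101/98/101 118/115/119 90/87/90 81/77/79 62/60/62 74/73/75 72/71/75 69/68/71 59/59/61 65/50/40 76/57/47 73/54/44 74/56/45 73/54/43 73/53/43
w9
505 -275 203/200/193 201/196/188 198/195/188 204/185/178 202/111
[... 266 characters left out ...]
4/69 65/62/67
525 -275 202/200/195 203/200/197 204/203/200 203/165/143 202/103/41 199/103/40 201/103/40 202/104/43 202/104/39 202/102/41 199/102/38 165/83/34 65/49/35 53/40/31 50/38/36 50/41/37 50/39/36 69/48/35 130/85/51 124/81/47 103/67/40 73/51/33 46/36/33 52/46/45 73/72/74 76/74/78 76/72/78 76/73/78 61/56/59 70/68/72 69/66/71 70/66/69 69/66/72 66/62/67
545 -275 202/199/191 204/203/196 202/195/187 201/163/142 200/101/35 203/104/42 200/103/42 201/104/40 200/104/40 199/103/38 197/100/39 167/84/33 81/61/38 47/35/33 48/35/31 46/35/30 45/35/31 75/52/32 94/60/37 74/50/30 73/50/31 68/45/30 42/32/34 54/50/49 77/76/79 76/73/79 76/74/78 70/66/73 54/46/50 69/65/69 68/65/71 64/61/66 68/65/69 66/64/67
```

```bash
python3 - <<'E'
from h import *
p,K,V=img("wrist"); C=np.linalg.inv(V)[:3,3]; print(C.round(1))
g=p.astype(np.float32)
def prof(z,y0,y1,xs):
    ys=np.arange(y0,y1,.25); a=[]
    for x in xs:
        u=np.array([proj([x+.0297*(y+250),y-.0297*(x-523),z],K,V) for y in ys],np.float32)
        a.append(cv2.remap(g,u[None,:,0],u[None,:,1],cv2.INTER_LINEAR)[0])
    return ys,np.mean(a,0)
xs=np.arange(512,536,2)
for n,z,y0,y1 in(("orange face",99,-262,-252),("presser rear",86,-256,-243),("plate",94,-246,-228)):
    ys,a=prof(z,y0,y1,xs); s=a[:,2]; gr=np.gradient(cv2.GaussianBlur(s[None],(5,1),0)[0])
    i=np.argsort(-abs(gr))[:1]; loc=[k for k in range(1,len(gr)-1) if abs(gr[k])>=abs(gr[k-1]) and abs(gr[k])>abs(gr[k+1]) and abs(gr[k])>1]
    print(n,[(ys[k],round(float(gr[k]),1)) for k in loc], s[::4].astype(int).tolist())
E
```

```text
[ 593.7 -248.4  374.8]
orange face [(np.float64(-257.0), -15.8)] [201, 201, 201, 197, 171, 114, 64, 52, 52, 53]
presser rear [(np.float64(-248.75), 12.1), (np.float64(-245.0), -4.9), (np.float64(-244.0), -3.9)] [53, 51, 52, 53, 52, 50, 51, 84, 126, 126, 123, 109, 93]
plate [(np.float64(-245.0), -4.8), (np.float64(-242.5), -5.0), (np.float64(-240.25), 3.6), (np.float64(-234.25), -2.2), (np.float64(-232.25), 1.9)] [127, 113, 96, 79, 58, 51, 65, 75, 78, 79, 78, 75, 67, 61, 66, 69, 68, 68]
```

Edge measurement: the presser's front is 16.75 mm ahead of the plate, against 22 mm unpressed, and its rear gap is 8.5 mm, against 14 mm. That is about 5.4 mm of compression, close to half-way and in line with the force reading. The gripper is clear, so I'm handing in.

```bash
python3 -c "
from workcell import ctrl
print(ctrl.close_job())"
```

```text
the job is handed in; nothing more can be done
None
```

The job is handed in: the orange box stands in the closed row, the rubber plate is pushed in about 5.4 of its 12 mm, the knob is turned to its tight stop, and the gripper is clear.

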